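# Select the green filter on the photometer and take a reading

### The job

On the photometer, push the silver tab round with the outside of the fingers until its pointer points at the green dot, then press the orange read key well down and let it come up again. Do not take the tab between the fingers or lift the wheel, do not press the key before the pointer is at green, and leave the pointer at green and the things round about where they stand.

Things in the scene. Friction and masses are not known exactly. Their poses are not given: they have to be found in the camera images.
- photometer: bench filter photometer, fixed: a white box with a dark flat deck, 260 mm along its x, 220 mm along its y, deck 50 mm above the worktop. Origin: centre of its underside; x points from the orange key towards the wheel, z up. Nothing on it stands higher than 92 mm above the worktop
- wheel_axis (a point): centre of the filter wheel, on its upright axis, at deck height (20 mm along the photometer's x from its origin). The wheel is a black disc, radius 52 mm, whose top lies 12 mm above the deck, with a silver hub of radius 16 mm whose top lies 24 mm above the deck
- wheel (a joint): angle of the wheel, rad: 0 when the tab points along the photometer's x, growing counter-clockwise seen from above; stops at -2.6 and 2.6. It turns stiffly (0.10 N m, about 2 N at the tab), has no clicks, and stays where it is left
- tab (a point): middle of the top of the silver tab that stands upright on the wheel's rim. The tab is 26 mm long radially (from 40 to 66 mm off the wheel's axis), 10 mm thick across, and reaches from 8 to 42 mm above the deck; its foot carries a thin pointer out to 76 mm. x of this point is radially outward, z up
- aim (a point): the point that the tab and pointer aim at: on the tab's centre line, 85 mm from the wheel's axis, at deck height, on the circle of the coloured dots; it turns with the wheel
- wheel_seat (a joint): height of the wheel above its seat, m: 0 seated. The wheel is only slipped on its spindle and would rise if lifted
- read_key (a joint): travel of the read key, m: 0 up, 0.006 fully down; a spring key that takes 5 N at full travel and comes back up by itself
- read_key_top (a point): middle of the top of the round orange read key (radius 14 mm), pressed straight down. It stands on the deck, on the opposite side of the wheel from the photometer's x, 118 mm from the wheel's axis
- mark_green: green dot, 18 mm across, 1.6 mm thick, flat on the deck, 85 mm from the wheel's axis; origin at the centre of its underside. The six dots lie at wheel angles -2.25, -1.55, -0.85, 0.85, 1.55 and 2.25, colours in any order
- mark_blue: blue dot, 18 mm across, 1.6 mm thick, flat on the deck, 85 mm from the wheel's axis; origin at the centre of its underside. The six dots lie at wheel angles -2.25, -1.55, -0.85, 0.85, 1.55 and 2.25, colours in any order
- mark_red: red dot, 18 mm across, 1.6 mm thick, flat on the deck, 85 mm from the wheel's axis; origin at the centre of its underside. The six dots lie at wheel angles -2.25, -1.55, -0.85, 0.85, 1.55 and 2.25, colours in any order
- mark_yellow: yellow dot, 18 mm across, 1.6 mm thick, flat on the deck, 85 mm from the wheel's axis; origin at the centre of its underside. The six dots lie at wheel angles -2.25, -1.55, -0.85, 0.85, 1.55 and 2.25, colours in any order
- mark_white: white dot, 18 mm across, 1.6 mm thick, flat on the deck, 85 mm from the wheel's axis; origin at the centre of its underside. The six dots lie at wheel angles -2.25, -1.55, -0.85, 0.85, 1.55 and 2.25, colours in any order
- mark_violet: violet dot, 18 mm across, 1.6 mm thick, flat on the deck, 85 mm from the wheel's axis; origin at the centre of its underside. The six dots lie at wheel angles -2.25, -1.55, -0.85, 0.85, 1.55 and 2.25, colours in any order
- vial: small loose glass vial with a black cap, 23 mm across, 44 mm high, standing beside the photometer; origin under its centre
- petri: loose petri dish, 89 mm across, 15 mm high, lying beside the photometer; origin under its centre
- rack: loose orange rack of capped tubes, 62 x 200 mm, 120 mm high; origin under its centre
- timer: loose white bench timer, 66 x 66 mm, 20 mm high; origin under its centre
- bottle: loose glass bottle with a blue cap, 56 mm across, 105 mm high; origin under its centre

How it is judged (in metres and radians):
On the way, in this order (a step that is already met when the one before it is completed fails the run):
1. the pointer points at the green dot and the wheel is at rest (horizontal distance between aim and mark_green below 0.009 m and velocity of joint wheel between -0.05 and 0.05 rad/s), for 0.3 s.
2. the read key is pressed well down (more than 4 mm) with the pointer at green (horizontal distance between aim and mark_green below 0.009 m and value of joint read_key above 0.004 m), for 0.05 s.
At the end, for the whole second after the job is handed in: the pointer's line crosses the green dot (aim point within 9 mm of the dot's centre), the wheel is at rest on its seat, the read key is up again, and the bystanders are within 20 mm of where they stood (all of step 1 and value of joint read_key below 0.0015 m and value of joint wheel_seat below 0.003 m and distance of each of vial, petri, rack, timer, bottle from where it was at the start of the episode below 0.02 m); the robot touches nothing.
It fails at once if the read key is pressed (more than 3 mm) while the pointer is not at green (value of joint read_key above 0.003 m and not (horizontal distance between aim and mark_green below 0.009 m)).
It fails at once if the tab is taken between the fingers (x of the grasp point in the frame of tab between -0.025 and 0.025 m and y of the grasp point in the frame of tab between -0.009 and 0.009 m and z of the grasp point in the frame of tab below 0.008 m).
It fails at once if the wheel is lifted off its seat by more than 4 mm (value of joint wheel_seat above 0.004 m).
It fails at once if the vial, petri dish, tube rack, timer or blue-capped bottle is moved by more than 20 mm or knocked over (distance of any of vial, petri, rack, timer, bottle from where it was at the start of the episode above 0.02 m or angle between any of vial, petri, rack, timer, bottle's own z axis and vertical above 0.3 rad).
It also fails if it takes over 48 s, if anything falls off the work surface, if the arm or the gripper's body presses on something with over 40 N, if the wrist force passes 120 N, or if a joint passes its speed limit or range.

### The arm

A 6-joint arm with a two-finger parallel gripper is mounted at the origin on a cart in front of the work surface, level with it; the furniture and walls round the work are solid. World frame = base frame: x ahead of the robot, y to its left, z up, the work surface at z = 0. Lengths are in m, angles in degrees, forces in N, time in s.
With the tool pointing down it reaches from about 0.35 to 0.875 m from the base axis. Payload 4.2 kg.
Tool frame: the origin (TCP) lies between the finger pads; the fingertips stand 17 mm ahead of it and the grasp point (between the pads) lies 2 mm behind it; z points along the fingers, y is the direction in which the jaws open and shut (so a half turn about z gives the same grasp; the last joint's range is limited). The gripper opens to 87 mm and grips with 3 to 60 N. Pads are 19 mm wide; open, the fingers measure 117 mm over their backs; the gripper's body (75 mm by 190 mm) begins 51 mm behind the grasp point.
Start: joints at [82.769, 22.042, 0.453, 0, -68.411, -14.817], TCP at [0.235, 0.579, 0.24] pointing down, gripper open.
Joint ranges: [-179.83, 179.83], [-69.29, 118.12], [-61.27, 80.66], [-181.25, 117.63], [-171.15, -9.14], [-177.46, 177.46]. Speed limits (degrees/s): [159.86, 159.86, 180, 180, 180, 180].

### API

Orientations are given as a 3x3 rotation matrix whose columns are the frame's x, y, z axes.
In Python, from station import r gives the robot as it stands.
- The arm moves only by the shell command python3 -m creep 'ROWS'. ROWS is JSON, a list of rows, each a list of 7 numbers: the opening, from 0 (shut) to 1 (fully open), then the shift along the tool's x, y, z scaled (see below), then the turn, a rotation vector about the tool's x, y, z scaled (see below). A call has 1 to 5 rows; each row is the pose to reach, as a shift and turn from the pose measured when the call began, along the tool's axes at that moment, turning the shorter way round; what a row does not reach only later rows make up. The controller multiplies each number of a shift by 300 mm and each number of a turn by 180 degrees. A row lasts 1/12 s, in which the tool goes at most 41.7 mm and 7.16 degrees, less where a joint would pass 70% of its speed; a pose out of reach is approached as far as the arm can. A call with a number of a shift or a turn outside -1 to 1 is refused whole. A call with a gripper value outside its range is refused whole. The fingers move at their own pace and stop on an object; the grip force is fixed at half the most. Time passes only in rows, so rows that repeat a pose let the fingers close. It gives the time, the measured TCP pose, the force and the opening at its end, in the units of the state.
- r.sense(): the state, without advancing time (a new reading comes with each control period).
- r.capture(name): name is "side" or "top"; returns the picture (384x512x3 uint8, blue, green, red); there is no depth.
- r.camera_model(name): a dict with "mtx" (3x3 intrinsics, pixels), "dist" ([k1, k2, p1, p2, k3] as OpenCV has them; the pictures are not rectified), "R" (3x3) and "t" (3): a world point X has camera coordinates R X + t. Camera axes: x right, y down, z forward; pixel columns grow to the right and rows downward; lengths in m; the calibration is good to about 2 mm. A picture is of the moment at which its call begins. camera_model takes no time and is no camera call.
- r.finish_job(): hands the job in, once; it reports no verdict.
Trained networks look in the newest picture that a camera, given by its name, has taken for a name from the list of things; names that differ only in an ending like _2 or _b are one class to them, and where a whole thing is asked for, a point or a joint stands for the part that bears it (a point fixed in the world has none). Each returns a list of dicts, best first, with "score" (0 to 1); they miss things now and then, are a little off and sometimes report something else, mostly with a low value. They report only what shows in the picture. A call takes as long as a camera call.
- r.recognise(camera, target): "rect" ([left, top, right, bottom] as shares, 0 to 1, of the picture: columns of its width, rows of its height, round what is visible of it).
- r.outline_of(camera, target): "pixels" (384x512 bool, what is visible of it) and "rect" ([left, top, right, bottom] as shares, 0 to 1, of the picture: columns of its width, rows of its height, round what is visible of it).
The state is a dict: "time_s": time; "joints": joint angles; "joint_velocities": joint speeds; "effort": joint torques, N m; "tcp_pos": TCP position; "ee_rot": TCP orientation; "wrist_force": force on the tool from outside, world axes, zero at the start; "moment": the same for the moment, N m; "gripper_width": opening from 0.0 (shut) to 1.0 (fully open).
Only numpy, scipy, OpenCV 4.12 (cv2) and the standard library are available. Lean on these libraries where they do the work, as an engineer would, in place of code of your own. Each camera call takes 0.05 s, during which the arm holds its last target.

## Working session

There is one attempt and no reset: what is moved stays moved. The work goes in short steps, Python scripts to look and compute and a shell command to move; the robot and the scene stay as the last step left them, time stands still between calls to the robot, and variables do not carry over. Pictures are saved under pics/ and viewed, and the job is handed in when it is done.

```bash
ls; mkdir -p pics; python3 - <<'E'
from station import r
import cv2,numpy as np
for n in("top","side"):
    im=r.capture(n); cv2.imwrite(f"pics/{n}0.png",im)
    c=r.camera_model(n); print(n,c)
s=r.sense(); print(s)
for t in("mark_green","tab","read_key","wheel","photometer"):
    for n in("top","side"):
        for d in r.recognise(n,t)[:2]: print(t,n,round(d['score'],2),np.round(np.array(d['rect'])*[512,384,512,384],1))
E
```

```text
pics
top {'mtx': array([[446.91940791,   0.        , 251.91162492],
       [  0.        , 446.91940791, 196.56734392],
       [  0.        ,   0.        ,   1.        ]]), 'dist': array([-0.01382889,  0.        ,  0.        ,  0.        ,  0.        ]), 'R': array([[-0.00828574, -0.99995086,  0.00544235],
       [-0.98807046,  0.00735008, -0.15382696],
       [ 0.1537794 , -0.00665199, -0.98808281]]), 't': array([0.01377685, 0.54577293, 1.35076321])}
side {'mtx': array([[442.33659934,   0.        , 247.86535788],
       [  0.        , 442.33659934, 190.71720274],
       [  0.        ,   0.        ,   1.        ]]), 'dist': array([0.04411214, 0.        , 0.        , 0.        , 0.        ]), 'R': array([[-0.9968635 , -0.07913136, -0.00117838],
       [-0.0395945 ,  0.51157649, -0.85832498],
       [ 0.06852325, -0.85558618, -0.5131051 ]]), 't': array([0.55332409, 0.09027541, 1.63112131])}
{'time_s': 0.1, 'joints': array([ 8.27686744e+01,  2.20860430e+01,  3.88277001e-01, -2.45144584e-02,
       -6.84122400e+01, -1.48162255e+01]), 'joint_velocities': array([ 0.06825376, -0.10262878,  0
[... 316 characters left out ...]
    [-3.75522114e-01, -9.26811579e-01, -1.85458232e-03],
       [ 1.06655240e-04,  1.95781688e-03, -9.99998078e-01]]), 'wrist_force': array([-0.0022074 ,  0.35784702, -1.36961173]), 'moment': array([-0.00016067, -0.00060825, -0.00539106]), 'gripper_width': 0.9993807397087785}
mark_green top 0.69 [104.2 231.3 131.6 252.9]
tab top 0.98 [223.9 156.1 257.9 195.8]
tab top 0.32 [228.2 207.1 233.2 220.2]
tab side 0.56 [220.5 191.7 248.5 208. ]
tab side 0.21 [260.4 203.9 270.8 204.3]
read_key side 0.29 [277.5 262.  296.7 296.3]
wheel top 0.9 [224.6 154.9 258.6 196.4]
wheel side 0.78 [215.1 191.7 247.9 210.5]
photometer top 0.69 [192.8 141.6 285.8 239.3]
photometer side 0.75 [194.4 185.2 282.3 238.7]
```

```bash
python3 - <<'E'
import cv2
a=cv2.imread("pics/top0.png");b=cv2.imread("pics/side0.png")
cv2.imwrite("pics/t1.png",cv2.resize(a[120:270,160:360],None,fx=4,fy=4,interpolation=cv2.INTER_CUBIC))
cv2.imwrite("pics/s1.png",cv2.resize(b[150:300,150:350],None,fx=4,fy=4,interpolation=cv2.INTER_CUBIC))
E
```

```text
(no output)
```

View pics/top0.png

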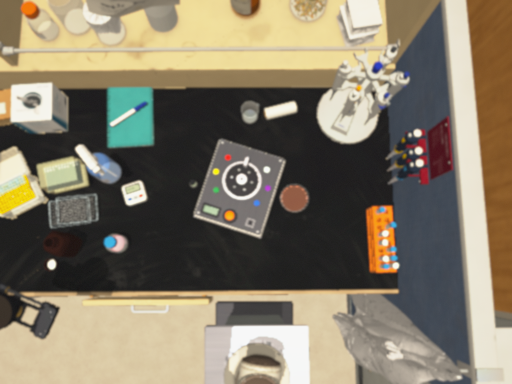

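View pics/side0.png

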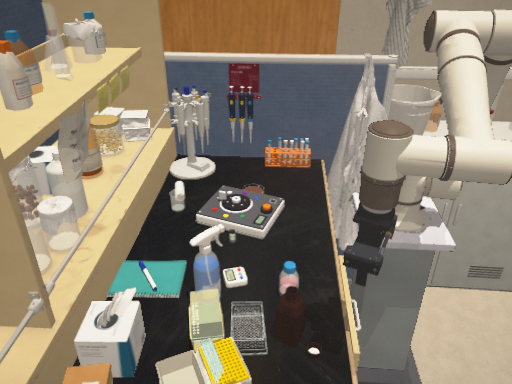

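```bash
sleep 1
```

```text
(no output)
```

View pics/t1.png

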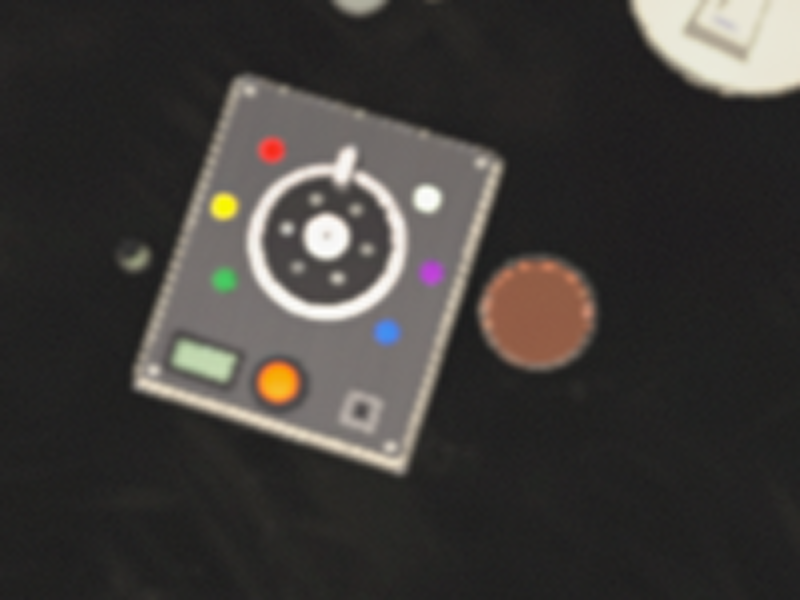

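View pics/s1.png

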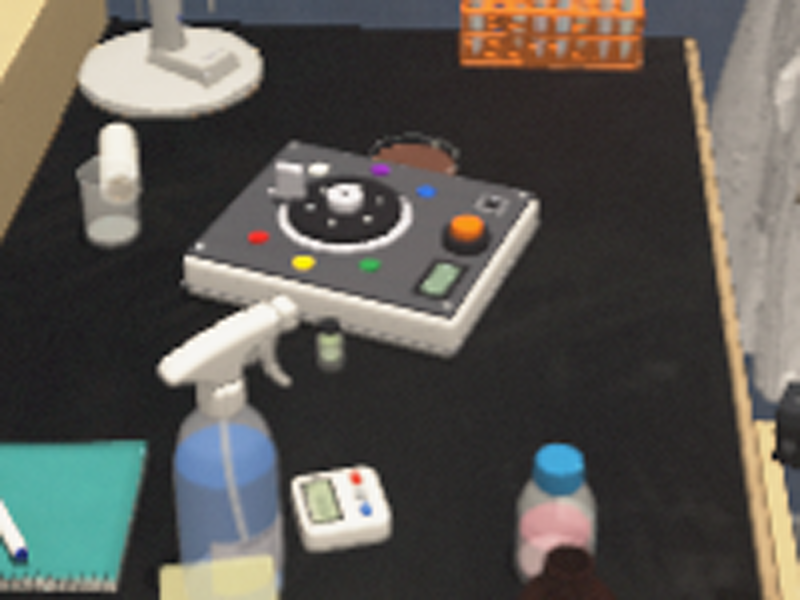

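The top view shows green at about (216,190), the key at (229,215), and the tab near angle 0 at (245,160). The vial is to the left of the box and the petri dish to the right. Next I'll fit the photometer pose from the dots and the key.

```bash
cat > h.py <<'E'
from station import r
import cv2,numpy as np
from scipy.optimize import least_squares
def proj(n,P):
    c=r.camera_model(n); return cv2.projectPoints(np.atleast_2d(P).astype(float),cv2.Rodrigues(c['R'])[0],c['t'],c['mtx'],c['dist'])[0][:,0]
def ph2w(q,P):
    x,y,a=q; P=np.atleast_2d(P); R=np.array([[np.cos(a),-np.sin(a),0],[np.sin(a),np.cos(a),0],[0,0,1]]); return P@R.T+[x,y,0]
def wh(rho,th,z): return np.array([.02+rho*np.cos(th),rho*np.sin(th),z])
ANG=dict(red=.85,yellow=1.55,green=2.25,white=-.85,violet=-1.55,blue=-2.25)
E
python3 - <<'E'
from h import *
S=dict(top=dict(red=(271,151),yellow=(224,207),green=(224,280),white=(427,198),violet=(432,272),blue=(387,332)),
 side=dict(red=(258,238),yellow=(303,263),green=(370,265),white=(318,170),violet=(380,170),blue=(427,191)))
off=dict(top=(160,120),side=(150,150))
obs=[]
for n in S:
    im=cv2.imread(f"pics/{n}0.png").astype(float)
    for k,p in S[n].items():
        u=(np.array(p)+.5)/4-.5+off[n]; c=np.round(u).astype(int); h=4
        w=im[c[1]-h:c[1]+h+1,c[0]-h:c[0]+h+1]; 
        bg=np.median(w.reshape(-1,3),0); d=np.linalg.norm(w-bg,axis=2); d[d<.35*d.max()]=0
        yy,xx=np.mgrid[-h:h+1,-h:h+1]; m=np.hypot(xx,yy)<4.2; d=d*m
        v=c+[(xx*d).sum()/d.sum(),(yy*d).sum()/d.sum()]; print(n,k,u,v.round(2)); obs.append((n,k,v))
def res(q,sel):
    return np.concatenate([proj(n,ph2w(q,wh(.085,ANG[k],.0516)))[0]-v for n,k,v in obs if n in sel])
for sel in(['top'],['side'],['top','side']):
    o=least_squares(res,[.6,0,0],args=(sel,),loss='soft_l1'); print(sel,o.x,np.round(o.fun,1))
q=o.x; np.save('q.npy',q)
print('axis',ph2w(q,[.02,0,.05]),'key',ph2w(q,[-.098,0,.05]),'green',ph2w(q,wh(.085,2.25,.05)))
for n in('top','side'):
    print(n,'key px',proj(n,ph2w(q,[-.098,0,.065])))
    im=cv2.imread(f"pics/{n}0.png")
    im4=cv2.resize(im,None,fx=4,fy=4,interpolation=cv2.INTER_CUBIC)
    def P(p,col):
        u=(proj(n,ph2w(q,p))[0]+.5)*4-.5; cv2.circle(im4,tuple(int(t) for t in u),2,col,-1)
    for k in ANG: P(wh(.085,ANG[k],.0516),(0,0,0))
    for sx in(-1,1):
        for sy in(-1,1):P([.13*sx,.11*sy,.05],(0,255,255))
    P([-.098,0,.065],(255,0,0)); P([.02,0,.074],(0,0,255))
    o=off[n]; cv2.imwrite(f"pics/{n}fit.png",im4[o[1]*4:o[1]*4+600,o[0]*4:o[0]*4+800])
r.capture("top");r.capture("side")
for n in("top","side"):
    best=None
    ds=r.outline_of(n,"tab")
    for d in ds[:2]:
        print(n,d['score'],np.array(d['rect'])*[512,384,512,384],d['pixels'].sum())
    m=ds[0]['pixels']; np.save(f"tab_{n}.npy",m)
E
```

```text
top red [227.375 157.375] [227.49 157.03]
top yellow [215.625 171.375] [215.76 171.02]
top green [215.625 189.625] [215.68 189.52]
top white [266.375 169.125] [266.14 169.03]
top violet [267.625 187.625] [267.43 187.86]
top blue [256.375 202.625] [256.22 202.56]
side red [214.125 209.125] [214.04 208.82]
side yellow [225.375 215.375] [225.37 215.04]
side green [242.125 215.875] [242.   214.86]
side white [229.125 192.125] [228.67 192.14]
side violet [244.625 192.125] [244.6  192.47]
side blue [256.375 197.375] [256.19 197.29]
['top'] [ 0.57826904  0.04854196 -0.32132599] [ 0.  -0.  -0.2  0.1 -0.  -0.   0.1  0.3  0.  -0.2  0.  -0. ]
['side'] [ 0.57676861  0.05065061 -0.31380386] [-0.   0.  -0.   0.1  0.1  0.9  0.3 -0.4 -0.2 -0.6 -0.1 -0. ]
['top', 'side'] [ 0.57769262  0.04877607 -0.31831371] [-0.2  0.2 -0.3  0.3 -0.1  0.2  0.   0.4 -0.  -0.1 -0.   0.1 -0.2 -0.4
 -0.3 -0.2 -0.3  0.6  0.2 -0.7 -0.3 -0.8 -0.3 -0.3]
axis [[0.59668791 0.04251676 0.05      ]] key [[0.4846157  0.07944668 0.05      ]] green [[0.56667382 0.12204131 0.05      ]]
top key px [[229.13970048 215.46205274]]
side key px [[265.94179611 206.55029983]]
top 0.67 [227.1232 154.5984 257.792  195.1872] 905
side 0.66 [218.112  189.0816 248.8832 212.3904] 407
```

```bash
python3 - <<'E'
from h import *
q=np.load('q.npy')
for n,s,out in(("top",0,[]),("side",0,[])):
    im=cv2.imread(f"pics/{n}0.png"); o=(215,145) if n=='top' else (205,180)
    tiles=[]
    for th in(0,.1,.2,None):
        z=8; c=cv2.resize(im[o[1]:o[1]+36,o[0]:o[0]+48],None,fx=z,fy=z,interpolation=cv2.INTER_CUBIC)
        if th is not None:
            for zz,col in((.092,(0,0,255)),(.058,(0,255,0))):
                pts=[]
                for rr,w in((.04,-.005),(.066,-.005),(.066,.005),(.04,.005)):
                    pts.append([.02+rr*np.cos(th)-w*np.sin(th),rr*np.sin(th)+w*np.cos(th),zz])
                u=(proj(n,ph2w(q,pts))+.5-o)*z; cv2.polylines(c,[u.astype(int)],True,col,1)
        tiles.append(c)
    cv2.imwrite(f"pics/{n}tab.png",np.vstack([np.hstack(tiles[:2]),np.hstack(tiles[2:])]))
E
```

```text
(no output)
```

View pics/toptab.png

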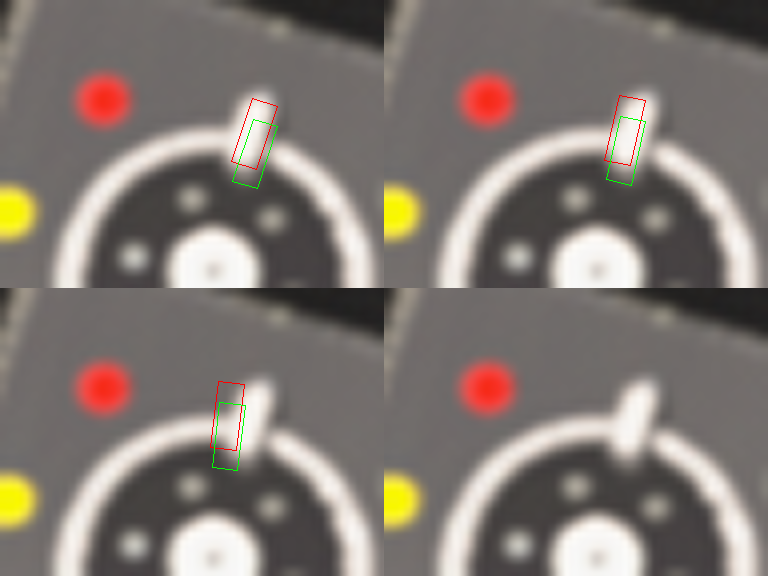

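View pics/sidetab.png

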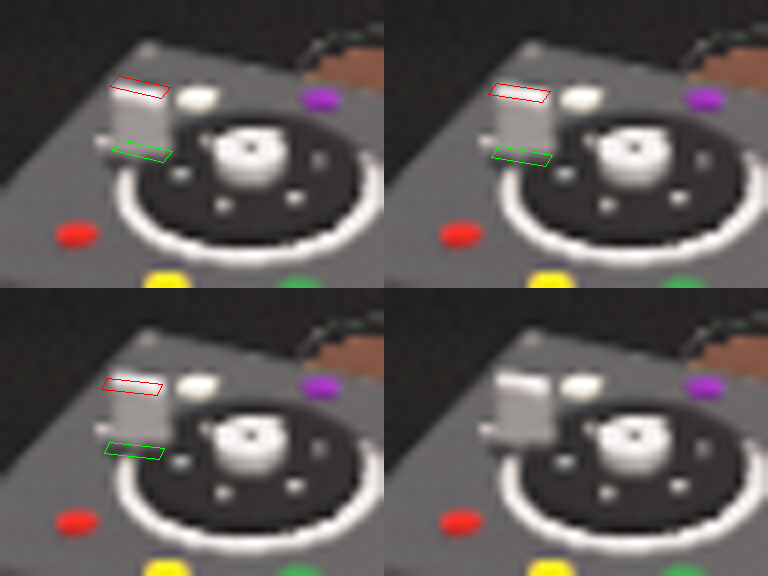

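View pics/topfit.png

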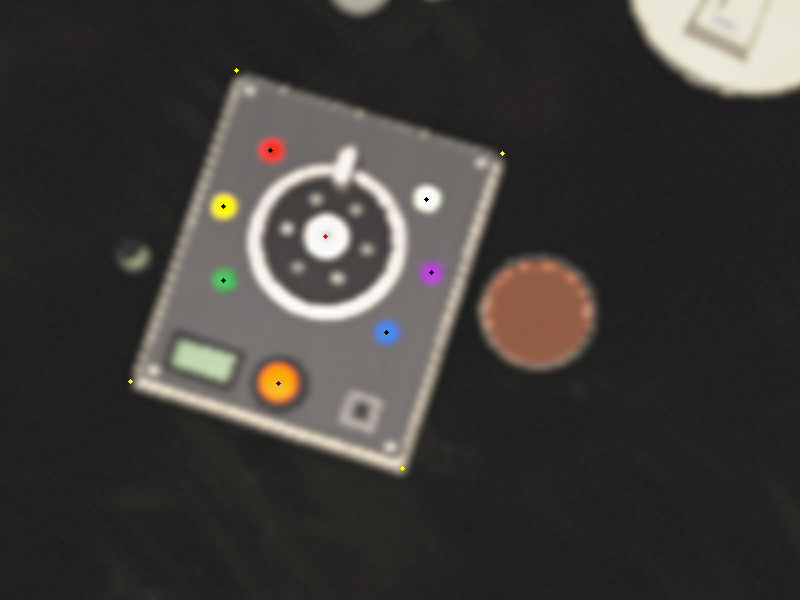

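The fit is within about 0.5 px, and the tab sits at about +0.03 rad. Green is at 2.25 rad, so I'll push counter-clockwise with closed fingers. The tool needs a half-turn first, to keep joint 6 within its range. I'll write a helper that works out the rows.

```bash
cat > plan.py <<'E'
from h import *
from scipy.spatial.transform import Rotation as Ro
q=np.load('q.npy')
def pose(p,yaw):
    x=np.array([np.cos(yaw),np.sin(yaw),0]);z=np.array([0,0,-1.]);return np.array(p,float),np.c_[x,np.cross(z,x),z]
def follow(th,d,z,rho=.056):
    "tool behind tab by d; tool y = +tangent"
    a=th+q[2]; rad=np.array([np.cos(a),np.sin(a)]);tan=np.array([-rad[1],rad[0]])
    ax=ph2w(q,[.02,0,0])[0,:2]; p=ax+rho*rad-d*tan
    return pose([*p,z],a+np.pi)
def rows(poses,g=0):
    s=r.sense();p0,R0=s['tcp_pos'],s['ee_rot']
    print('t',round(s['time_s'],2),'p',p0.round(4),'yaw',round(np.degrees(np.arctan2(R0[1,0],R0[0,0])),1),'F',s['wrist_force'].round(1),'j',s['joints'].round(0))
    for p,R in poses:
        v=R0.T@(p-p0)/.3; w=Ro.from_matrix(R0.T@R).as_rotvec()/np.pi
        print([g]+[round(float(t),3) for t in (*v,*w)])
E
python3 - <<'E'
from plan import *
p,R=follow(.03,.036,.2); print(p,np.degrees(np.arctan2(R[1,0],R[0,0])))
p0=r.sense()['tcp_pos']; 
y0=np.radians(-22.06); y1=.03+q[2]-np.pi
# 25 steps total
rows([pose(p0+(p-p0)*k/27,y0+(y1-y0)*k/27) for k in(1,2,3,4,5)])
E
```

```text
[ 0.6401404  -0.00792014  0.2       ] 163.48084147254164
t 0.8 p [0.2346 0.5793 0.2396] yaw -22.0 F [-0.2 -0.6  0.3] j [ 83.  22.   0.  -0. -68. -15.]
[0, 0.074, 0.048, 0.005, 0.0, 0.0, 0.036]
[0, 0.147, 0.097, 0.01, 0.0, 0.0, 0.072]
[0, 0.221, 0.145, 0.015, 0.0, 0.0, 0.108]
[0, 0.294, 0.194, 0.02, 0.0, 0.0, 0.144]
[0, 0.368, 0.242, 0.024, 0.0, 0.0, 0.18]
```

```bash
python3 -m creep '[[0,0.074,0.048,0.0,0,0,0.036],[0,0.147,0.097,0.0,0,0,0.072],[0,0.221,0.145,0,0,0,0.108],[0,0.294,0.194,0,0,0,0.144],[0,0.368,0.242,0,0,0,0.18]]'
cat > go.py <<'E'
from plan import *
p,R=follow(.03,.036,.2)
s=r.sense();p0=s['tcp_pos'];y0=np.arctan2(s['ee_rot'][1,0],s['ee_rot'][0,0]);y1=.03+q[2]-np.pi
if y0>0.5:y0-=2*np.pi
n=max(1,np.ceil(max(np.linalg.norm(p-p0)/.03,abs(y1-y0)/np.radians(6.7))));print('n',n)
rows([pose(p0+(p-p0)*min(1,k/n),y0+(y1-y0)*min(1,k/n)) for k in(1,2,3,4,5)])
E
python3 go.py
```

```text
time_s: 1.22
tcp_pos: [0.3101, 0.4695, 0.2397]
ee_rot: [[0.577, -0.817, 0.0], [-0.817, -0.577, 0.0], [-0.0, -0.0, -1.0]]
wrist_force: [0.9, 0.1, 0.4]
gripper_width: 0.704
n 22.0
t 1.22 p [0.3101 0.4695 0.2397] yaw -54.7 F [0.9 0.1 0.4] j [ 73.  16.  -8.   0. -66. -38.]
[0, 0.088, 0.001, 0.006, -0.0, 0.0, 0.036]
[0, 0.176, 0.002, 0.012, -0.0, 0.0, 0.072]
[0, 0.264, 0.003, 0.018, -0.0, 0.0, 0.107]
[0, 0.352, 0.004, 0.024, -0.0, 0.0, 0.143]
[0, 0.44, 0.005, 0.03, -0.0, 0.0, 0.179]
```

```bash
python3 -m creep '[[0,0.088,0,0,0,0,0.036],[0,0.176,0,0,0,0,0.072],[0,0.264,0,0,0,0,0.107],[0,0.352,0,0,0,0,0.143],[0,0.44,0,0,0,0,0.179]]'; python3 go.py
```

```text
time_s: 1.63
tcp_pos: [0.3869, 0.3606, 0.2399]
ee_rot: [[0.048, -0.999, 0.0], [-0.999, -0.048, 0.001], [-0.001, -0.0, -1.0]]
wrist_force: [0.7, -0.2, 0.3]
gripper_width: 0.323
n 17.0
t 1.63 p [0.3869 0.3606 0.2399] yaw -87.3 F [ 0.7 -0.2  0.3] j [ 61.  13. -13.   0. -64. -58.]
[0, 0.075, -0.046, 0.008, -0.0, 0.0, 0.036]
[0, 0.149, -0.092, 0.016, -0.0, 0.0, 0.071]
[0, 0.224, -0.138, 0.023, -0.0, 0.0, 0.107]
[0, 0.298, -0.185, 0.031, -0.0, 0.0, 0.143]
[0, 0.373, -0.231, 0.039, -0.0, 0.0, 0.179]
```

```bash
python3 -m creep '[[0,0.075,-0.046,0,0,0,0.036],[0,0.149,-0.092,0,0,0,0.071],[0,0.224,-0.138,0,0,0,0.107],[0,0.298,-0.185,0,0,0,0.143],[0,0.373,-0.231,0,0,0,0.179]]'; python3 go.py
```

```text
time_s: 2.05
tcp_pos: [0.4621, 0.251, 0.2402]
ee_rot: [[-0.497, -0.868, 0.001], [-0.868, 0.497, 0.001], [-0.001, -0.0, -1.0]]
wrist_force: [0.8, 0.2, 0.1]
gripper_width: 0.021
n 12.0
t 2.05 p [0.4621 0.251  0.2402] yaw -119.8 F [0.8 0.2 0.1] j [ 46.  12. -13.  -0. -64. -76.]
[0, 0.038, -0.079, 0.011, -0.0, 0.0, 0.036]
[0, 0.076, -0.157, 0.022, -0.0, 0.0, 0.071]
[0, 0.114, -0.236, 0.033, -0.0, 0.0, 0.107]
[0, 0.151, -0.315, 0.044, 0.0, 0.0, 0.142]
[0, 0.189, -0.393, 0.056, 0.0, 0.0, 0.178]
```

```bash
python3 -m creep '[[0,0.038,-0.079,0.01,0,0,0.036],[0,0.076,-0.157,0.02,0,0,0.071],[0,0.114,-0.236,0.03,0,0,0.107],[0,0.151,-0.315,0.04,0,0,0.142],[0,0.189,-0.393,0.056,0,0,0.178]]'; python3 go.py
```

```text
time_s: 2.47
tcp_pos: [0.5371, 0.1422, 0.2237]
ee_rot: [[-0.884, -0.467, 0.002], [-0.467, 0.884, 0.002], [-0.002, 0.0, -1.0]]
wrist_force: [-0.0, -0.1, -0.3]
gripper_width: 0.007
n 7.0
t 2.47 p [0.5371 0.1422 0.2237] yaw -152.2 F [-0.  -0.1 -0.3] j [ 32.  16. -11.  -0. -63. -94.]
[0, -0.01, -0.086, 0.011, 0.0, 0.001, 0.035]
[0, -0.02, -0.172, 0.023, 0.0, 0.001, 0.07]
[0, -0.03, -0.258, 0.034, 0.0, 0.001, 0.106]
[0, -0.04, -0.344, 0.045, 0.0, 0.001, 0.141]
[0, -0.05, -0.431, 0.056, 0.0, 0.001, 0.176]
```

```bash
python3 -m creep '[[0,-0.01,-0.086,0.01,0,0,0.035],[0,-0.02,-0.172,0.02,0,0,0.07],[0,-0.03,-0.258,0.03,0,0,0.106],[0,-0.04,-0.344,0.045,0,0,0.141],[0,-0.05,-0.431,0.056,0,0.001,0.176]]'; python3 - <<'E'
from plan import *
rows([follow(.03,.036,z) for z in(.2,.17,.15,.15,.15)])
E
```

```text
time_s: 2.88
tcp_pos: [0.6113, 0.0337, 0.2067]
ee_rot: [[-0.997, 0.072, -0.001], [0.072, 0.997, 0.001], [0.001, 0.001, -1.0]]
wrist_force: [0.7, 0.9, -0.5]
gripper_width: 0.006
t 2.88 p [0.6113 0.0337 0.2067] yaw 175.9 F [ 0.7  0.9 -0.5] j [  18.   22.   -4.   -0.  -64. -112.]
[0, -0.106, -0.131, 0.022, 0.0, -0.0, 0.069]
[0, -0.106, -0.132, 0.122, 0.0, -0.0, 0.069]
[0, -0.106, -0.132, 0.189, 0.0, -0.0, 0.069]
[0, -0.106, -0.132, 0.189, 0.0, -0.0, 0.069]
[0, -0.106, -0.132, 0.189, 0.0, -0.0, 0.069]
```

```bash
python3 -m creep '[[0,-0.053,-0.066,0,0,0,0.035],[0,-0.106,-0.132,0.03,0,0,0.069],[0,-0.106,-0.132,0.09,0,0,0.069],[0,-0.106,-0.132,0.15,0,0,0.069],[0,-0.106,-0.132,0.19,0,0,0.069]]'; python3 - <<'E'
from plan import *
rows([follow(.03,.036,z) for z in(.13,.11,.095,.087,.087)])
for n in("top","side"):
    im=r.capture(n);o=(160,120) if n=="top" else (150,130)
    cv2.imwrite(f"pics/{n}2.png",cv2.resize(im[o[1]:o[1]+130,o[0]:o[0]+150],None,fx=4,fy=4,interpolation=cv2.INTER_CUBIC))
E
```

```text
time_s: 3.3
tcp_pos: [0.6395, -0.0088, 0.1476]
ee_rot: [[-0.958, 0.287, -0.003], [0.287, 0.958, 0.001], [0.004, -0.0, -1.0]]
wrist_force: [-0.2, -0.3, -0.1]
gripper_width: 0.002
t 3.3 p [ 0.6395 -0.0088  0.1476] yaw 163.3 F [-0.2 -0.3 -0.1] j [  14.   28.   -4.   -0.  -58. -120.]
[0, -0.001, 0.004, 0.059, -0.0, -0.001, -0.001]
[0, -0.002, 0.004, 0.125, -0.0, -0.001, -0.001]
[0, -0.002, 0.004, 0.175, -0.0, -0.001, -0.001]
[0, -0.002, 0.004, 0.202, -0.0, -0.001, -0.001]
[0, -0.002, 0.004, 0.202, -0.0, -0.001, -0.001]
```

View pics/side2.png

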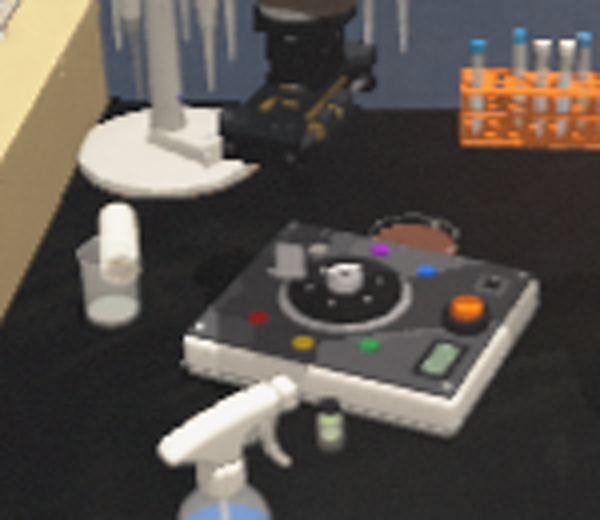

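View pics/top2.png

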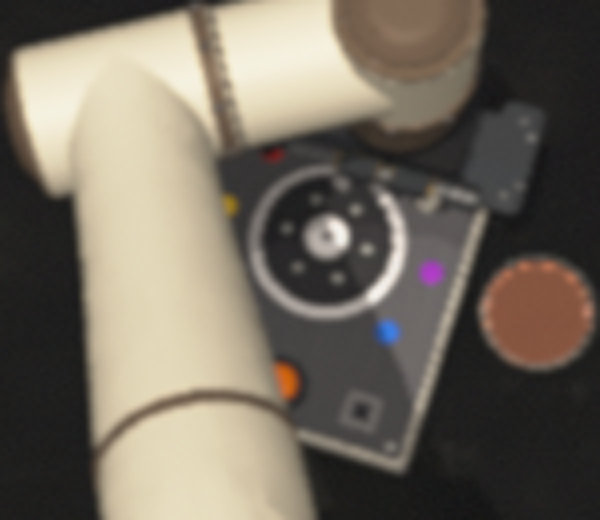

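```bash
python3 - <<'E'
from plan import *
print(proj("side",[[.6395,-.0088,.1306],[.6395,-.0088,.087],[.6395,-.0088,.068]]),proj("top",[[.6395,-.0088,.1306]]))
E
```

```text
[[224.96313544 176.57389941]
 [225.29085645 186.87590345]
 [225.43054989 191.27751056]] [[258.00095565 160.5994183 ]]
```

```bash
python3 - <<'E'
import cv2,numpy as np
a=cv2.imread("pics/side2.png")[80:300,180:420].astype(float)
cv2.imwrite("pics/s3.png",cv2.resize(np.clip(255*(a/255)**.4,0,255).astype(np.uint8),None,fx=2.5,fy=2.5))
E
```

```text
(no output)
```

View pics/s3.png

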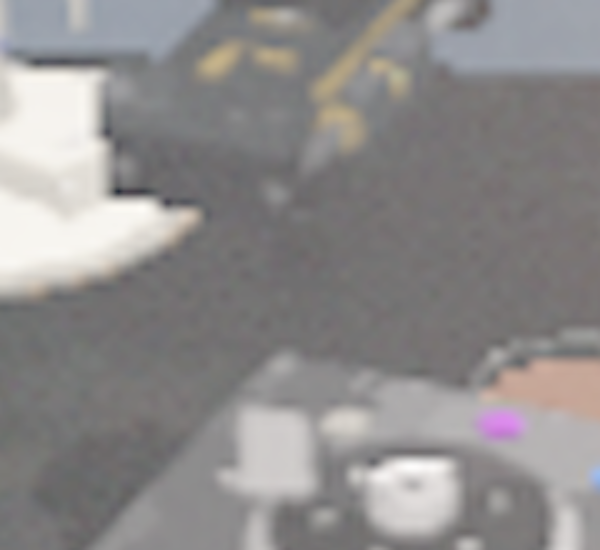

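```bash
python3 -m creep '[[0,-0.001,0.002,0.05,0,0,0],[0,-0.002,0.004,0.10,0,0,0],[0,-0.002,0.004,0.15,0,0,0],[0,-0.002,0.004,0.19,0,0,0],[0,-0.002,0.004,0.202,0,0,0]]'; python3 - <<'E'
from plan import *
rows([follow(.03,.036-.004*k,.087) for k in(1,2,3,4,4)])
E
```

```text
time_s: 3.82
tcp_pos: [0.6384, -0.0075, 0.085]
ee_rot: [[-0.958, 0.286, -0.009], [0.286, 0.958, -0.0], [0.008, -0.003, -1.0]]
wrist_force: [0.0, -0.4, -0.2]
gripper_width: 0.007
t 3.82 p [ 0.6384 -0.0075  0.085 ] yaw 163.4 F [ 0.  -0.4 -0.2] j [  14.   31.   -8.   -0.  -51. -120.]
[0, -0.006, 0.013, -0.007, -0.001, -0.003, -0.001]
[0, -0.006, 0.027, -0.007, -0.001, -0.003, -0.001]
[0, -0.006, 0.04, -0.007, -0.001, -0.003, -0.001]
[0, -0.006, 0.053, -0.007, -0.001, -0.003, -0.001]
[0, -0.006, 0.053, -0.007, -0.001, -0.003, -0.001]
```

```bash
python3 -m creep '[[0,-0.006,0.013,-0.007,0,-0.003,0],[0,-0.006,0.027,-0.007,0,-0.003,0],[0,-0.006,0.04,-0.007,0,-0.003,0],[0,-0.006,0.053,-0.007,0,-0.003,0]]'; python3 - <<'E'
from plan import *
rows([follow(.03+.08*k,.020,.087) for k in(1,2,3,4,5)])
E
```

```text
time_s: 4.15
tcp_pos: [0.6455, 0.008, 0.0883]
ee_rot: [[-0.958, 0.285, 0.002], [0.285, 0.958, -0.002], [-0.003, -0.002, -1.0]]
wrist_force: [-1.5, -0.8, -0.1]
gripper_width: 0.006
t 4.15 p [0.6455 0.008  0.0883] yaw 163.4 F [-1.5 -0.8 -0.1] j [  15.   32.   -7.    0.  -51. -122.]
[0, -0.003, 0.012, 0.004, -0.001, 0.001, -0.026]
[0, -0.006, 0.028, 0.004, -0.001, 0.001, -0.051]
[0, -0.008, 0.044, 0.004, -0.001, 0.001, -0.077]
[0, -0.009, 0.059, 0.004, -0.001, 0.001, -0.102]
[0, -0.009, 0.075, 0.004, -0.001, 0.001, -0.128]
```

```bash
python3 -m creep '[[0,-0.003,0.012,0.004,0,0.001,-0.026],[0,-0.006,0.028,0.004,0,0.001,-0.051],[0,-0.008,0.044,0.004,0,0.001,-0.077],[0,-0.009,0.059,0.004,0,0.001,-0.102],[0,-0.009,0.075,0.004,0,0.001,-0.128]]'; python3 - <<'E'
from plan import *
rows([follow(.43+.08*k,.020,.087) for k in(1,2,3,4,5)])
im=r.capture("side");o=(170,150)
cv2.imwrite(f"pics/side4.png",cv2.resize(im[o[1]:o[1]+90,o[0]:o[0]+120],None,fx=6,fy=6,interpolation=cv2.INTER_CUBIC))
E
```

```text
time_s: 4.57
tcp_pos: [0.6548, 0.0289, 0.0879]
ee_rot: [[-0.993, -0.117, -0.0], [-0.117, 0.993, -0.003], [0.0, -0.003, -1.0]]
wrist_force: [0.3, -2.1, 0.2]
gripper_width: 0.005
t 4.57 p [0.6548 0.0289 0.0879] yaw -173.3 F [ 0.3 -2.1  0.2] j [  17.   32.   -6.    0.  -52. -100.]
[0, -0.004, 0.015, 0.003, -0.001, -0.0, -0.024]
[0, -0.007, 0.031, 0.003, -0.001, -0.0, -0.049]
[0, -0.01, 0.046, 0.003, -0.001, -0.0, -0.075]
[0, -0.011, 0.062, 0.003, -0.001, -0.0, -0.1]
[0, -0.011, 0.078, 0.003, -0.001, -0.0, -0.126]
```

View pics/side4.png

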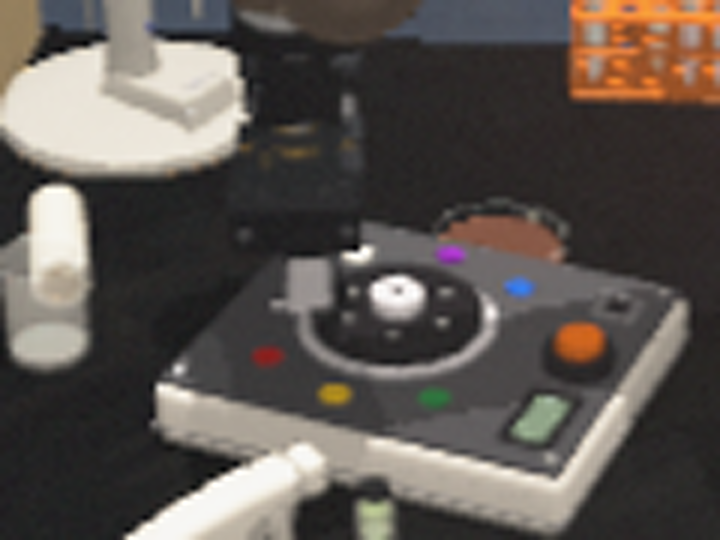

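The tab at (310,285) in the crop is moving ahead of the fingers, with about 2 N of contact force. I'll carry on.

```bash
python3 -m creep '[[0,-0.004,0.015,0.003,0,0,-0.024],[0,-0.007,0.031,0.003,0,0,-0.049],[0,-0.01,0.046,0.003,0,0,-0.075],[0,-0.011,0.062,0.003,0,0,-0.1],[0,-0.011,0.078,0.003,0,0,-0.126]]'; python3 - <<'E'
from plan import *
rows([follow(.83+.08*k,.020,.087) for k in(1,2,3,4,5)])
E
```

```text
time_s: 5.03
tcp_pos: [0.6558, 0.0532, 0.0876]
ee_rot: [[-0.869, -0.495, 0.001], [-0.495, 0.869, -0.003], [0.001, -0.003, -1.0]]
wrist_force: [0.2, -1.8, 0.8]
gripper_width: 0.005
t 5.03 p [0.6558 0.0532 0.0876] yaw -150.3 F [ 0.2 -1.8  0.8] j [ 19.  33.  -5.   0. -52. -79.]
[0, -0.002, 0.014, 0.002, -0.001, -0.0, -0.023]
[0, -0.006, 0.029, 0.002, -0.001, -0.0, -0.049]
[0, -0.008, 0.045, 0.002, -0.001, -0.0, -0.074]
[0, -0.009, 0.061, 0.002, -0.001, -0.0, -0.1]
[0, -0.009, 0.077, 0.002, -0.001, -0.0, -0.125]
```

```bash
python3 -m creep '[[0,-0.002,0.014,0.002,0,0,-0.023],[0,-0.006,0.029,0.002,0,0,-0.049],[0,-0.008,0.045,0.002,0,0,-0.074],[0,-0.009,0.061,0.002,0,0,-0.1],[0,-0.009,0.077,0.002,0,0,-0.125]]'; python3 - <<'E'
from plan import *
rows([follow(1.23+.08*k,.020,.087) for k in(1,2,3,4,5)])
im=r.capture("side");o=(170,150)
cv2.imwrite(f"pics/side5.png",cv2.resize(im[o[1]:o[1]+90,o[0]:o[0]+120],None,fx=6,fy=6,interpolation=cv2.INTER_CUBIC))
E
```

```text
time_s: 5.45
tcp_pos: [0.6474, 0.0748, 0.0878]
ee_rot: [[-0.611, -0.792, 0.003], [-0.792, 0.611, -0.003], [0.001, -0.004, -1.0]]
wrist_force: [0.9, -1.7, 0.1]
gripper_width: 0.004
t 5.45 p [0.6474 0.0748 0.0878] yaw -127.7 F [ 0.9 -1.7  0.1] j [ 21.  32.  -6.   0. -51. -59.]
[0, -0.003, 0.016, 0.003, -0.001, -0.0, -0.025]
[0, -0.006, 0.032, 0.003, -0.001, -0.0, -0.05]
[0, -0.009, 0.047, 0.002, -0.001, -0.0, -0.076]
[0, -0.01, 0.063, 0.002, -0.001, -0.0, -0.101]
[0, -0.01, 0.079, 0.002, -0.001, -0.0, -0.127]
```

View pics/side5.png

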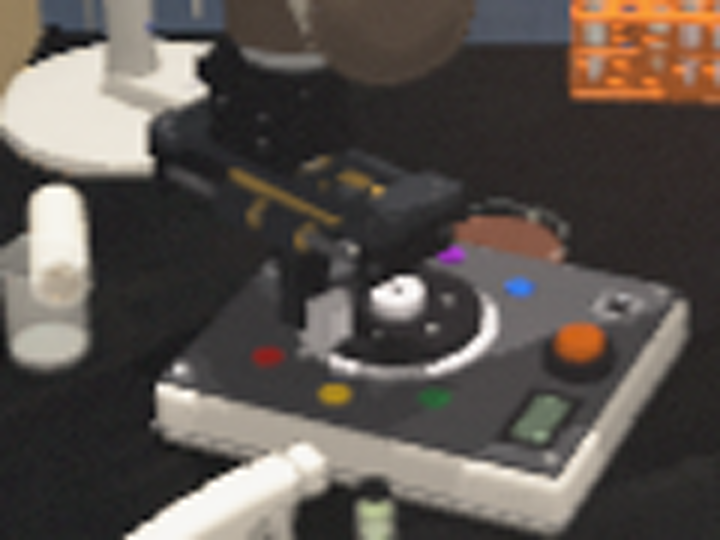

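```bash
python3 -m creep '[[0,-0.003,0.016,0.003,0,0,-0.025],[0,-0.006,0.032,0.003,0,0,-0.05],[0,-0.009,0.047,0.002,0,0,-0.076],[0,-0.01,0.063,0.002,0,0,-0.101],[0,-0.01,0.079,0.002,0,0,-0.127]]'; python3 - <<'E'
from plan import *
rows([follow(1.63+.08*k,.020,.087) for k in(1,2,3,4,5)])
E
```

```text
time_s: 5.92
tcp_pos: [0.6307, 0.0924, 0.0879]
ee_rot: [[-0.251, -0.968, 0.004], [-0.968, 0.251, -0.002], [0.001, -0.005, -1.0]]
wrist_force: [1.1, -2.4, -0.8]
gripper_width: 0.003
t 5.92 p [0.6307 0.0924 0.0879] yaw -104.6 F [ 1.1 -2.4 -0.8] j [ 23.  31.  -9.   0. -50. -38.]
[0, -0.002, 0.015, 0.003, -0.002, -0.0, -0.024]
[0, -0.005, 0.031, 0.003, -0.002, -0.001, -0.049]
[0, -0.008, 0.047, 0.003, -0.002, -0.001, -0.075]
[0, -0.009, 0.062, 0.003, -0.002, -0.001, -0.1]
[0, -0.009, 0.078, 0.003, -0.001, -0.001, -0.126]
```

```bash
python3 -m creep '[[0,-0.002,0.015,0.003,0,0,-0.024],[0,-0.005,0.031,0.003,0,0,-0.049],[0,-0.008,0.047,0.003,0,0,-0.075],[0,-0.009,0.062,0.003,0,0,-0.1],[0,-0.009,0.078,0.003,0,0,-0.126]]'; python3 - <<'E'
from plan import *
rows([follow(2.03+.05*k,.020,.087) for k in(1,2,3,4,4)])
im=r.capture("side");o=(170,150);z=6
c=cv2.resize(im[o[1]:o[1]+90,o[0]:o[0]+120],None,fx=z,fy=z,interpolation=cv2.INTER_CUBIC)
for th,col in((2.03,(0,255,255)),(2.25,(255,255,0))):
    L=[wh(.04,th,.092),wh(.066,th,.092),wh(.066,th,.058),wh(.076,th,.058)]
    u=(proj("side",ph2w(q,L))+.5-o)*z; cv2.polylines(c,[u.astype(int)],False,col,1)
cv2.imwrite("pics/side6.png",c)
E
```

```text
time_s: 6.33
tcp_pos: [0.6101, 0.1015, 0.0879]
ee_rot: [[0.143, -0.99, 0.008], [-0.99, -0.143, -0.001], [0.002, -0.008, -1.0]]
wrist_force: [1.9, -1.1, 0.9]
gripper_width: 0.007
t 6.33 p [0.6101 0.1015 0.0879] yaw -81.8 F [ 1.9 -1.1  0.9] j [ 25.  29. -12.   0. -49. -17.]
[0, -0.001, 0.015, 0.003, -0.003, -0.001, -0.015]
[0, -0.004, 0.024, 0.003, -0.003, -0.001, -0.031]
[0, -0.006, 0.034, 0.003, -0.002, -0.001, -0.047]
[0, -0.008, 0.043, 0.003, -0.002, -0.001, -0.063]
[0, -0.008, 0.043, 0.003, -0.002, -0.001, -0.063]
```

View pics/side6.png

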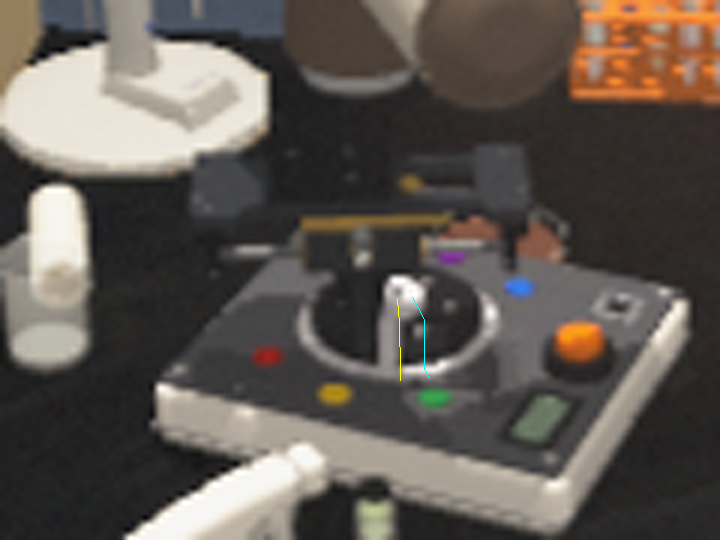

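```bash
python3 -m creep '[[0,-0.001,0.013,0.003,-0.002,0,-0.015],[0,-0.004,0.024,0.003,-0.002,0,-0.031],[0,-0.006,0.034,0.003,-0.002,0,-0.047],[0,-0.008,0.043,0.003,-0.002,0,-0.063],[0,-0.008,0.043,0.003,-0.002,0,-0.063]]'; cat > look.py <<'E'
from plan import *
import sys
im=r.capture("side");o=(205,180);z=10
c=cv2.resize(im[o[1]:o[1]+50,o[0]:o[0]+70],None,fx=z,fy=z,interpolation=cv2.INTER_CUBIC)
u=(proj("side",[ph2w(q,wh(x,2.25,zz))[0] for x,zz in((.04,.092),(.066,.092),(.066,.058),(.076,.058),(.085,.0516))])+.5-o)*z
cv2.polylines(c,[u.astype(int)],False,(255,255,0),1)
cv2.imwrite(sys.argv[1],c)
E
python3 look.py pics/s7.png; python3 - <<'E'
from plan import *
rows([follow(2.23+.02*k,.020,.087) for k in(1,2,3,4)])
E
```

```text
time_s: 6.8
tcp_pos: [0.5967, 0.1027, 0.0878]
ee_rot: [[0.335, -0.942, 0.003], [-0.942, -0.335, -0.002], [0.003, -0.003, -1.0]]
wrist_force: [0.6, 1.4, 1.2]
gripper_width: 0.004
t 6.85 p [0.5968 0.1026 0.0877] yaw -70.5 F [0.8 0.8 1.3] j [ 25.  28. -13.   0. -48.  -6.]
[0, 0.001, 0.004, 0.002, -0.001, -0.001, -0.006]
[0, -0.0, 0.008, 0.002, -0.001, -0.001, -0.013]
[0, -0.002, 0.012, 0.002, -0.001, -0.001, -0.019]
[0, -0.003, 0.016, 0.002, -0.001, -0.001, -0.026]
```

View pics/s7.png

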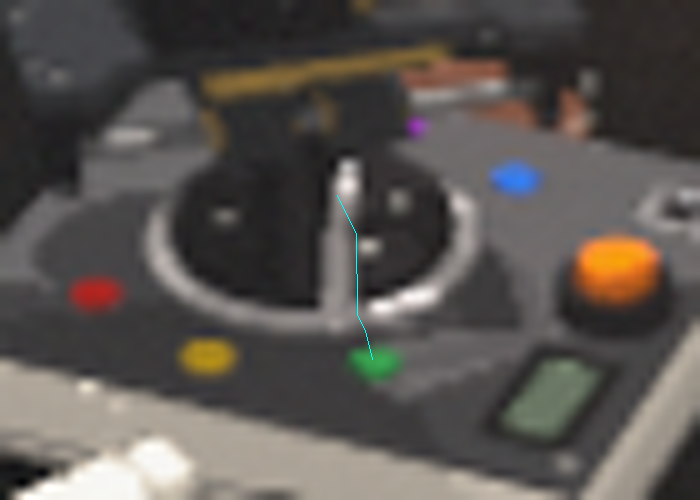

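```bash
python3 -m creep '[[0,0.001,0.004,0.002,0,0,-0.006],[0,0,0.008,0.002,0,0,-0.013],[0,-0.002,0.012,0.002,0,0,-0.019],[0,-0.003,0.016,0.002,0,0,-0.026],[0,-0.003,0.016,0.002,0,0,-0.026]]'; python3 look.py pics/s8.png; python3 - <<'E'
from plan import *
rows([follow(2.31,d,.087) for d in(.023,.03,.04)])
E
```

```text
time_s: 7.27
tcp_pos: [0.5918, 0.1019, 0.0872]
ee_rot: [[0.41, -0.912, 0.003], [-0.912, -0.41, -0.002], [0.003, -0.002, -1.0]]
wrist_force: [1.7, 1.9, 1.1]
gripper_width: 0.004
t 7.32 p [0.5918 0.1018 0.0871] yaw -65.8 F [1.1 1.3 0.7] j [ 25.  28. -14.   0. -48.  -1.]
[0, 0.0, -0.011, 0.0, -0.001, -0.001, 0.0]
[0, 0.0, -0.034, 0.0, -0.001, -0.001, 0.0]
[0, 0.001, -0.067, 0.001, -0.001, -0.001, 0.0]
```

View pics/s8.png

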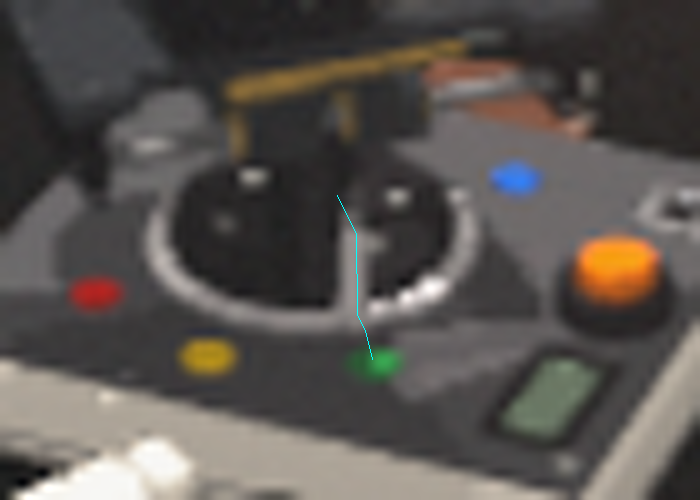

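```bash
python3 -m creep '[[0,0,-0.012,0,0,0,0],[0,0,-0.034,0,0,0,0],[0,0,-0.04,-0.06,0,0,0],[0,0,-0.04,-0.14,0,0,0],[0,0,-0.04,-0.22,0,0,0]]'; python3 look.py pics/s9.png;  python3 - <<'E'
from plan import *
im=r.capture("top"); cv2.imwrite("pics/t9.png",cv2.resize(im[130:230,180:300],None,fx=6,fy=6,interpolation=cv2.INTER_CUBIC))
E
```

```text
time_s: 7.73
tcp_pos: [0.602, 0.1065, 0.1525]
ee_rot: [[0.409, -0.912, -0.001], [-0.912, -0.409, -0.004], [0.003, 0.002, -1.0]]
wrist_force: [0.2, -0.3, -0.1]
gripper_width: 0.006
```

View pics/s9.png

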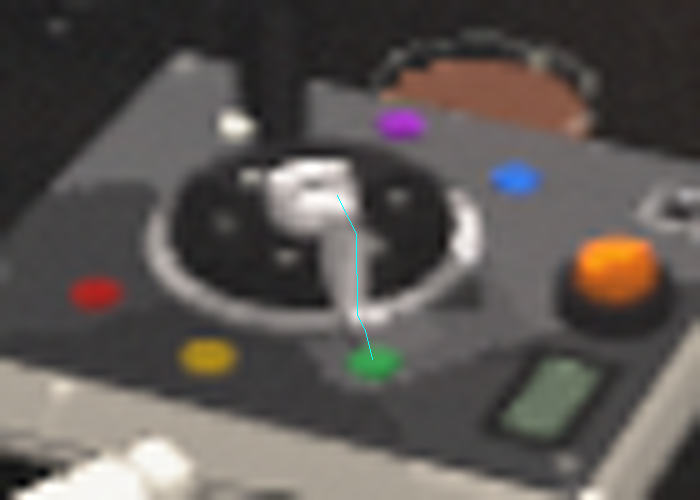

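View pics/t9.png

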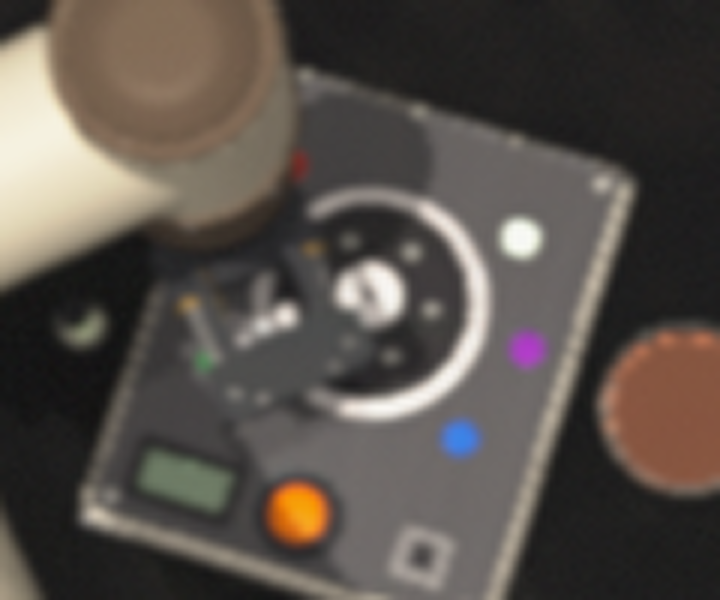

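```bash
python3 - <<'E'
from plan import *
s=r.sense();y=np.arctan2(s['ee_rot'][1,0],s['ee_rot'][0,0]);k=ph2w(q,[-.098,0,0])[0]
p0=s['tcp_pos'];p1=np.array([k[0],k[1],.15])
rows([pose(p0+(p1-p0)*min(1,t/4),y) for t in(1,2,3,4,5)])
E
```

```text
t 7.83 p [0.6051 0.1075 0.1572] yaw -65.8 F [0.4 0.4 0.7] j [ 25.  25.  -8.   0. -57.  -1.]
[0, -0.02, 0.101, 0.005, -0.003, -0.001, 0.0]
[0, -0.04, 0.202, 0.01, -0.003, -0.001, 0.0]
[0, -0.06, 0.304, 0.015, -0.003, -0.001, 0.0]
[0, -0.08, 0.405, 0.02, -0.003, -0.001, 0.0]
[0, -0.08, 0.405, 0.02, -0.003, -0.001, 0.0]
```

```bash
python3 -m creep '[[0,-0.02,0.1,0,0,0,0],[0,-0.04,0.2,0,0,0,0],[0,-0.06,0.304,0,0,0,0],[0,-0.08,0.405,0,0,0,0],[0,-0.08,0.405,0,0,0,0]]'; python3 - <<'E'
from plan import *
for n,o,z,w,h in(("side",(215,190),8,48,36),("top",(205,165),8,48,36)):
    im=r.capture(n);t=[]
    for th in(2.15,2.22,2.29,None):
        c=cv2.resize(im[o[1]:o[1]+h,o[0]:o[0]+w],None,fx=z,fy=z,interpolation=cv2.INTER_CUBIC)
        if th:
          for zz,col in((.092,(0,0,255)),(.058,(0,255,0))):
            pts=[[.02+rr*np.cos(th)-ww*np.sin(th),rr*np.sin(th)+ww*np.cos(th),zz] for rr,ww in((.04,-.005),(.066,-.005),(.066,.005),(.04,.005))]
            cv2.polylines(c,[((proj(n,ph2w(q,pts))+.5-o)*z).astype(int)],True,col,1)
        t.append(c)
    cv2.imwrite(f"pics/{n}10.png",np.vstack([np.hstack(t[:2]),np.hstack(t[2:])]))
E
```

```text
time_s: 8.25
tcp_pos: [0.4779, 0.077, 0.1545]
ee_rot: [[0.409, -0.913, 0.002], [-0.913, -0.409, -0.002], [0.003, -0.001, -1.0]]
wrist_force: [-1.1, -0.3, 0.2]
gripper_width: 0.006
```

View pics/side10.png

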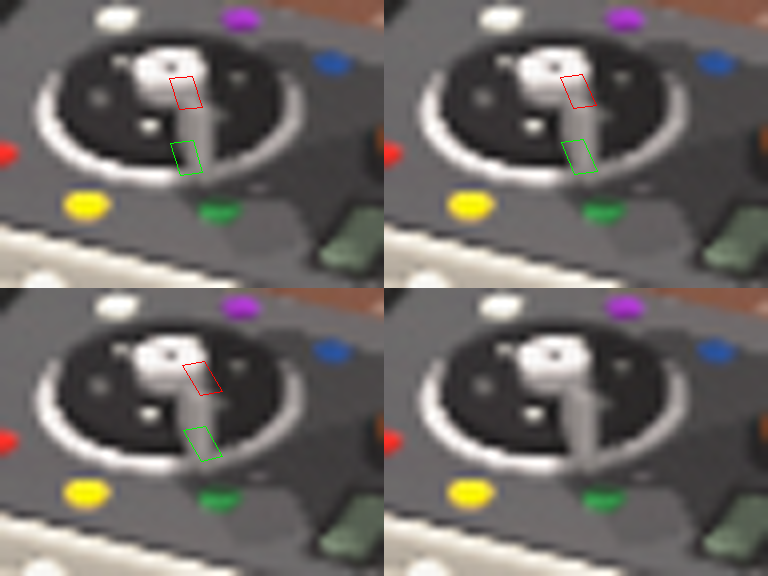

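View pics/top10.png

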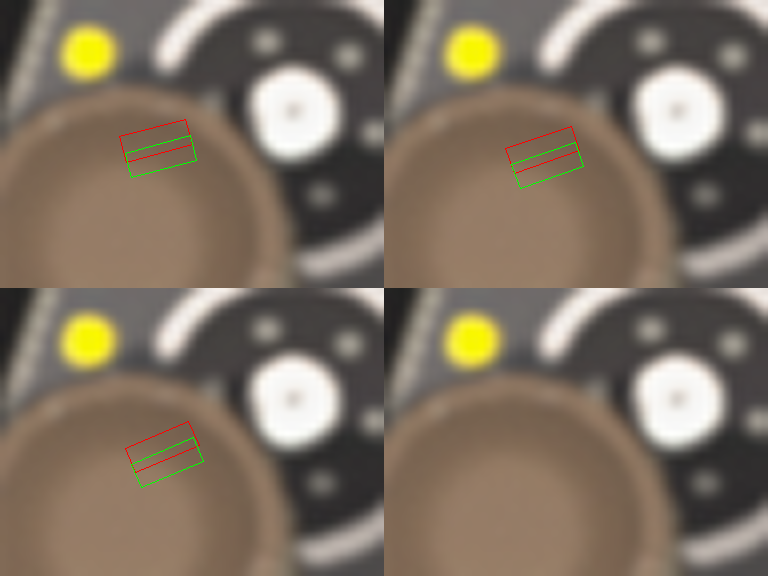

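The side view puts the tab at about 2.24 rad. A wrong reading would be fatal at the key press, so I'll step aside for a clear top view first.

```bash
python3 -m creep '[[0,0.12,0.055,-0.02,0,0,0],[0,0.24,0.11,-0.02,0,0,0],[0,0.36,0.165,-0.02,0,0,0],[0,0.48,0.22,-0.02,0,0,0],[0,0.6,0.27,-0.02,0,0,0]]'; python3 - <<'E'
from plan import *
n,o,z,w,h="top",(205,165),8,48,36
im=r.capture(n);t=[]
for th in(2.15,2.22,2.29,None):
        c=cv2.resize(im[o[1]:o[1]+h,o[0]:o[0]+w],None,fx=z,fy=z,interpolation=cv2.INTER_CUBIC)
        if th:
          for zz,col in((.092,(0,0,255)),(.058,(0,255,0))):
            pts=[[.02+rr*np.cos(th)-ww*np.sin(th),rr*np.sin(th)+ww*np.cos(th),zz] for rr,ww in((.04,-.005),(.066,-.005),(.066,.005),(.04,.005))]
            cv2.polylines(c,[((proj(n,ph2w(q,pts))+.5-o)*z).astype(int)],True,col,1)
        t.append(c)
cv2.imwrite(f"pics/{n}11.png",np.vstack([np.hstack(t[:2]),np.hstack(t[2:])]))
s=r.sense();y=np.arctan2(s['ee_rot'][1,0],s['ee_rot'][0,0]);k=ph2w(q,[-.098,0,0])[0]
p0=s['tcp_pos'];p1=np.array([k[0],k[1],.13])
rows([pose(p0+(p1-p0)*min(1,t/5),y) for t in(1,2,3,4,5,6)])
E
```

```text
time_s: 8.77
tcp_pos: [0.4847, -0.1201, 0.1619]
ee_rot: [[0.411, -0.912, 0.01], [-0.912, -0.411, -0.001], [0.005, -0.008, -1.0]]
wrist_force: [0.7, -0.0, 0.4]
gripper_width: 0.002
t 8.82 p [ 0.4846 -0.1251  0.1617] yaw -66.1 F [ 1.8 -1.7  1.2] j [  4.  14. -24.   0. -52.  20.]
[0, -0.125, -0.055, 0.021, -0.002, -0.002, 0.0]
[0, -0.25, -0.11, 0.042, -0.002, -0.002, 0.0]
[0, -0.374, -0.166, 0.062, -0.002, -0.002, 0.0]
[0, -0.499, -0.221, 0.083, -0.002, -0.002, 0.0]
[0, -0.624, -0.276, 0.104, -0.002, -0.002, 0.0]
[0, -0.624, -0.276, 0.104, -0.002, -0.002, 0.0]
```

View pics/top11.png

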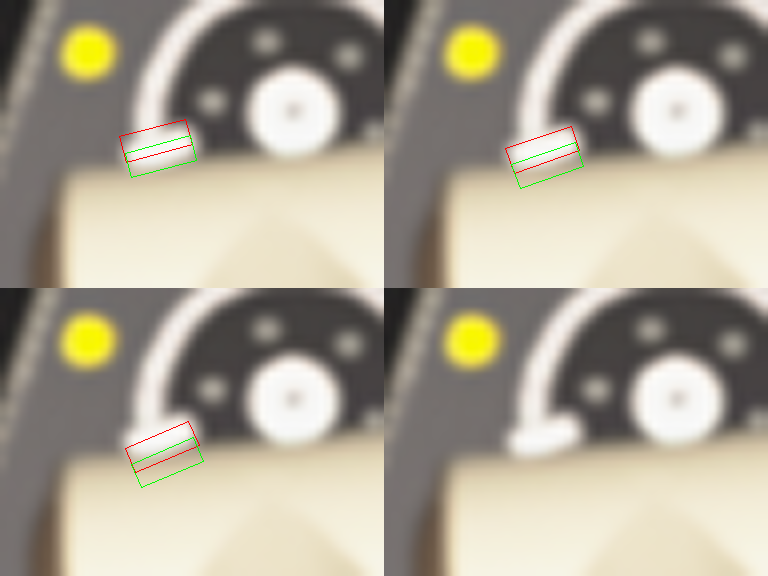

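The top view gives about 2.21 rad and the side view about 2.24. Either way the aim point is 3–4 mm from the dot's centre at most, inside the 9 mm limit. I'll go to the key.

```bash
python3 -m creep '[[0,-0.125,-0.055,0.02,0,0,0],[0,-0.25,-0.11,0.04,0,0,0],[0,-0.374,-0.166,0.06,0,0,0],[0,-0.499,-0.221,0.08,0,0,0],[0,-0.624,-0.276,0.1,0,-0.002,0]]'; cat > key.py <<'E'
from plan import *
s=r.sense();y=np.arctan2(s['ee_rot'][1,0],s['ee_rot'][0,0]);k=ph2w(q,[-.098,0,0])[0]
import sys
rows([pose([k[0],k[1],float(z)],y) for z in sys.argv[1:]])
E
python3 key.py .12 .11 .1 .09
```

```text
time_s: 9.23
tcp_pos: [0.4855, 0.0815, 0.1306]
ee_rot: [[0.405, -0.914, 0.006], [-0.914, -0.405, 0.003], [-0.0, -0.007, -1.0]]
wrist_force: [1.1, 0.1, -0.3]
gripper_width: 0.009
t 9.23 p [0.4855 0.0815 0.1306] yaw -66.1 F [ 1.1  0.1 -0.3] j [ 28.  16. -27.   0. -47.  -5.]
[0, 0.005, 0.006, 0.035, -0.002, 0.0, -0.0]
[0, 0.005, 0.006, 0.069, -0.002, 0.0, -0.0]
[0, 0.005, 0.006, 0.102, -0.002, 0.0, -0.0]
[0, 0.005, 0.006, 0.135, -0.002, 0.0, -0.0]
```

```bash
python3 -m creep '[[0,0.005,0.006,0.04,-0.002,0,0],[0,0.005,0.006,0.08,-0.002,0,0],[0,0.005,0.006,0.12,-0.002,0,0],[0,0.005,0.006,0.135,-0.002,0,0],[0,0.005,0.006,0.135,-0.002,0,0]]'; python3 key.py .088 .084 .08 .078 .076; python3 - <<'E'
from plan import *
im=r.capture("side");o=(225,170);cv2.imwrite("pics/s12.png",cv2.resize(im[o[1]:o[1]+60,o[0]:o[0]+80],None,fx=8,fy=8,interpolation=cv2.INTER_CUBIC))
E
```

```text
time_s: 9.65
tcp_pos: [0.4851, 0.0796, 0.0888]
ee_rot: [[0.405, -0.914, -0.002], [-0.914, -0.405, -0.001], [0.0, 0.002, -1.0]]
wrist_force: [-0.9, 0.1, 2.0]
gripper_width: 0.001
t 9.65 p [0.4851 0.0796 0.0888] yaw -66.1 F [-0.9  0.1  2. ] j [ 28.  19. -29.  -0. -42.  -4.]
[0, -0.0, 0.002, 0.003, 0.001, -0.0, -0.0]
[0, -0.0, 0.002, 0.016, 0.001, -0.0, -0.0]
[0, -0.0, 0.002, 0.029, 0.001, -0.0, -0.0]
[0, -0.0, 0.002, 0.036, 0.001, -0.0, -0.0]
[0, -0.0, 0.002, 0.043, 0.001, -0.0, -0.0]
```

View pics/s12.png

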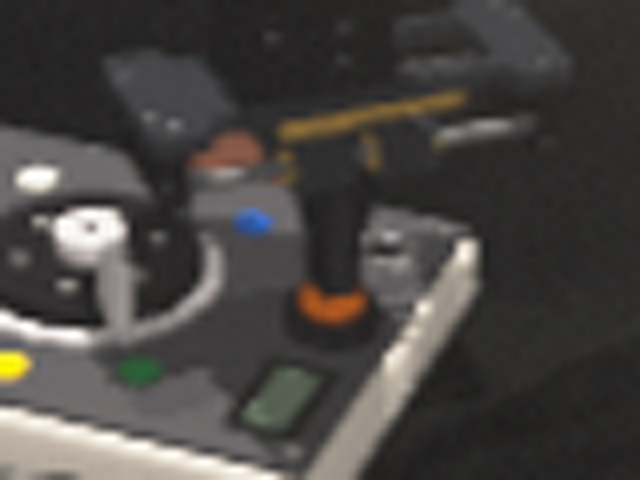

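The fingers are centred on the key at about (333,295) in the crop, perhaps just touching. I'll press in small steps and watch the force.

```bash
python3 -m creep '[[0,0,0.002,0.008,0,0,0],[0,0,0.002,0.015,0,0,0],[0,0,0.002,0.015,0,0,0]]'; python3 -m creep '[[0,0,0,0,0,0,0],[0,0,0,0.003,0,0,0],[0,0,0,0.006,0,0,0]]'
```

```text
time_s: 9.95
tcp_pos: [0.4858, 0.0794, 0.0858]
ee_rot: [[0.405, -0.914, 0.002], [-0.914, -0.405, 0.0], [0.0, -0.002, -1.0]]
wrist_force: [0.5, 1.2, 3.5]
gripper_width: 0.004
time_s: 10.2
tcp_pos: [0.4859, 0.0794, 0.0845]
ee_rot: [[0.405, -0.914, 0.002], [-0.914, -0.405, 0.001], [0.0, -0.002, -1.0]]
wrist_force: [-0.7, 0.1, 3.9]
gripper_width: 0.0
```

```bash
python3 -m creep '[[0,0,0,0.006,0,0,0],[0,0,0,0.009,0,0,0],[0,0,0,0.009,0,0,0]]'; python3 -m creep '[[0,0,0,0.006,0,0,0],[0,0,0,0.009,0,0,0],[0,0,0,0.009,0,0,0]]'
```

```text
time_s: 10.45
tcp_pos: [0.486, 0.0793, 0.0833]
ee_rot: [[0.406, -0.914, 0.003], [-0.914, -0.406, 0.0], [0.001, -0.003, -1.0]]
wrist_force: [-3.9, -0.0, 14.3]
gripper_width: 0.007
time_s: 10.7
tcp_pos: [0.4861, 0.0794, 0.0831]
ee_rot: [[0.407, -0.914, 0.003], [-0.914, -0.407, -0.0], [0.002, -0.003, -1.0]]
wrist_force: [-7.3, 0.6, 22.4]
gripper_width: 0.007
```

The key has bottomed out: the force jumped to 22 N with no further travel. I'll lift straight up and move clear.

```bash
python3 -m creep '[[0,0,0,-0.03,0,0,0],[0,0,0,-0.1,0,0,0],[0,0,0,-0.18,0,0,0],[0,0,0,-0.26,0,0,0],[0,0,0,-0.3,0,0,0]]'; python3 -m creep '[[0,0.12,0.055,0,0,0,0],[0,0.24,0.11,0,0,0,0],[0,0.36,0.165,0,0,0,0],[0,0.48,0.22,0,0,0,0],[0,0.6,0.27,0,0,0,0]]';python3 -m creep '[[0,0.1,0.05,0,0,0,0],[0,0.2,0.1,0,0,0,0],[0,0.2,0.1,0,0,0,0]]'; python3 look.py pics/s13.png; python3 - <<'E'
from plan import *
for n in("side","top"): cv2.imwrite(f"pics/{n}13.png",r.capture(n))
im=cv2.imread("pics/top13.png");o=(180,130);c=cv2.resize(im[130:230,180:300],None,fx=6,fy=6,interpolation=cv2.INTER_CUBIC)
u=(proj("top",ph2w(q,[wh(.02,2.25,.092),wh(.066,2.25,.092)]))+.5-o)*6;cv2.polylines(c,[u.astype(int)],False,(255,255,0),1)
cv2.imwrite("pics/t14.png",c);print(r.sense()['wrist_force'])
a=cv2.imread("pics/top0.png");print([ (k,) for k in ()])
E
```

```text
time_s: 11.12
tcp_pos: [0.4867, 0.0797, 0.1754]
ee_rot: [[0.407, -0.913, 0.007], [-0.913, -0.407, 0.001], [0.002, -0.007, -1.0]]
wrist_force: [1.5, 1.0, -0.8]
gripper_width: 0.005
time_s: 11.53
tcp_pos: [0.4851, -0.1194, 0.1748]
ee_rot: [[0.407, -0.913, 0.006], [-0.913, -0.407, 0.001], [0.002, -0.006, -1.0]]
wrist_force: [1.7, 0.7, 0.4]
gripper_width: 0.008
time_s: 11.78
tcp_pos: [0.4812, -0.1908, 0.1737]
ee_rot: [[0.402, -0.916, 0.005], [-0.916, -0.402, 0.0], [0.002, -0.005, -1.0]]
wrist_force: [0.3, -0.6, -0.8]
gripper_width: 0.005
[-0.17822587 -0.47689552  0.11404301]
[]
```

View pics/s13.png

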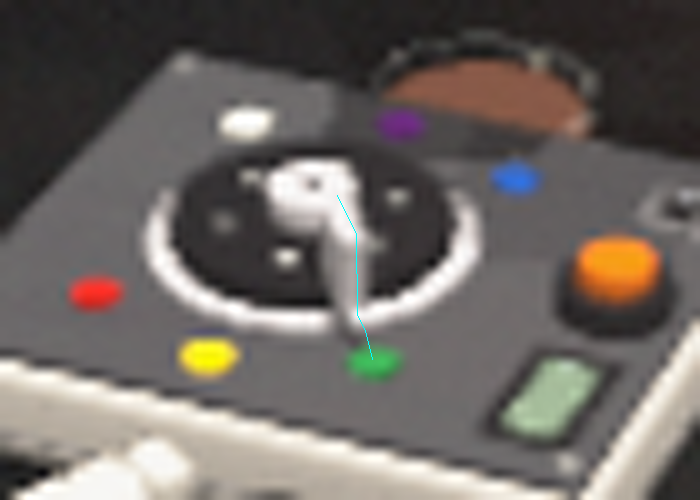

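View pics/t14.png

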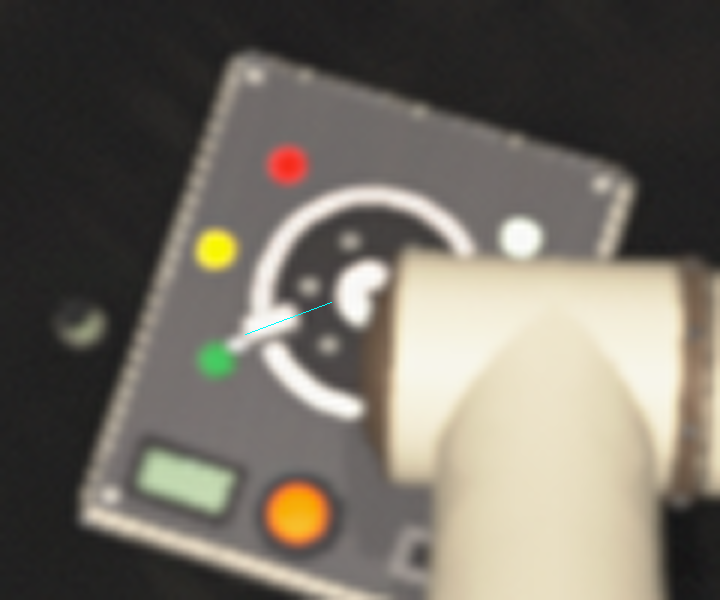

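View pics/top13.png

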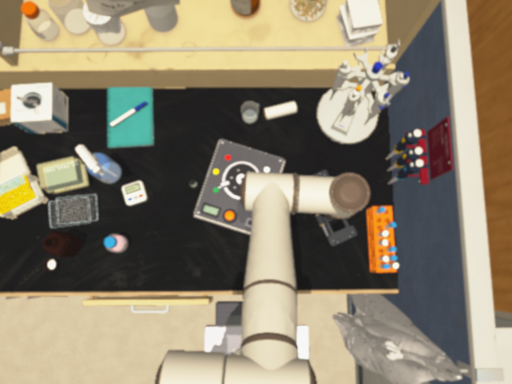

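The pointer runs onto the green dot, the key is up again, and the bystanders look unmoved. The petri dish is hidden from above but unchanged in the side view. I'm handing in.

```bash
python3 -c "
from station import r
print(r.finish_job())"
```

```text
the job is handed in; nothing more can be done
None
```

I pushed the tab round counter-clockwise to green with the backs of the closed fingers, then pressed the orange key to its stop and let it come up. I handed the job in at about 12 s; the system gives no verdict.

**Pointer:** before the press, the top view put the wheel at about 2.21 rad and the side view at about 2.24 rad, against 2.25 for green. The two views differ slightly, but both put the aim point no more than about 3–4 mm from the dot's centre (limit 9 mm). After the press, both views still showed it pointing at the green dot.

**Key:** it went down about 5–6 mm. The force then jumped to 22 N with no further travel, and the last side picture shows it up again.

**Wheel and surroundings:** I saw no sign of the wheel lifting. The loose things look unmoved, judged by eye. In the last top picture the petri dish was hidden by the arm, so I checked it only in the side view.

**Robot at hand-in:** it stood clear of everything, with the wrist force near zero.

**Disagreement:** while being pushed, the tab trailed the planned angle by about 0.09 rad, so I pushed a little further after looking.

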